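Line the bisque vases up by height, shortest by the lamp

TASK

Line the four plain terracotta vases up in order of height on the board, each standing upright in the middle of its own cork disc, the shortest at the end next to the desk lamp and the tallest farthest from it, so that none stands in a taller one's shade when they are inspected. They are brittle: set them down gently, knock none over, and leave the blue mug where it stands.

Things in the scene. Friction and masses are not known exactly. Their poses are not given: they have to be found in the camera images.
- vase_shortest: the shortest of a set of four plain unglazed terracotta bottle vases (round, standing upright): 80 mm high, belly 48 mm across, foot 36 mm, about 120 g. Its upper 30 mm is a straight round neck 26 mm across with a 31 mm lip at the very top; below the neck it widens to the belly. Origin: centre of its underside, z up.
- vase_second: the second shortest of a set of four plain unglazed terracotta bottle vases (round, standing upright): 105 mm high, belly 56 mm across, foot 41 mm, about 180 g. Its upper 30 mm is a straight round neck 26 mm across with a 31 mm lip at the very top; below the neck it widens to the belly. Origin: centre of its underside, z up.
- vase_third: the second tallest of a set of four plain unglazed terracotta bottle vases (round, standing upright): 130 mm high, belly 64 mm across, foot 47 mm, about 260 g. Its upper 30 mm is a straight round neck 26 mm across with a 31 mm lip at the very top; below the neck it widens to the belly. Origin: centre of its underside, z up.
- vase_tallest: the tallest of a set of four plain unglazed terracotta bottle vases (round, standing upright): 155 mm high, belly 72 mm across, foot 53 mm, about 340 g. Its upper 30 mm is a straight round neck 26 mm across with a 31 mm lip at the very top; below the neck it widens to the belly. Origin: centre of its underside, z up.
- disc_1: one of four alike cork discs, 70 mm across and 5 mm thick, fixed in a row 80 to 130 mm apart (centres) on a wooden board (460 x 110 mm, 18 mm thick) that lies on the bench; number 1 counted along the board from its -y end. Origin: centre of the disc's underside (18 mm above the bench; the cork's top is 5 mm higher); its y axis runs along the row towards disc 4, z up.
- disc_2: one of four alike cork discs, 70 mm across and 5 mm thick, fixed in a row 80 to 130 mm apart (centres) on a wooden board (460 x 110 mm, 18 mm thick) that lies on the bench; number 2 counted along the board from its -y end. Origin: centre of the disc's underside (18 mm above the bench; the cork's top is 5 mm higher); its y axis runs along the row towards disc 4, z up.
- disc_3: one of four alike cork discs, 70 mm across and 5 mm thick, fixed in a row 80 to 130 mm apart (centres) on a wooden board (460 x 110 mm, 18 mm thick) that lies on the bench; number 3 counted along the board from its -y end. Origin: centre of the disc's underside (18 mm above the bench; the cork's top is 5 mm higher); its y axis runs along the row towards disc 4, z up.
- disc_4: one of four alike cork discs, 70 mm across and 5 mm thick, fixed in a row 80 to 130 mm apart (centres) on a wooden board (460 x 110 mm, 18 mm thick) that lies on the bench; number 4 counted along the board from its -y end. Origin: centre of the disc's underside (18 mm above the bench; the cork's top is 5 mm higher); its y axis runs along the row towards disc 4, z up.
- lamp: desk lamp fixed to the bench beyond one end of the board: round dark base 124 mm across, thin stem, round aluminium shade 156 mm across, 358 mm high overall. Origin: centre of the base's underside, z up. At the other end stands a banding wheel (a turntable 170 mm across, 107 mm high); the two change places from start to start.
- mug: blue glazed mug, 85 mm high, 74 mm across, with a handle, standing among the vases; not one of the set. Origin: centre of its underside, z up.
Things that resemble listed ones, but are neither listed nor needed, are in the scene too. What is shaped like the vase_shortest but purple is not meant. What is shaped like the vase_tallest but purple is not meant.

How it is judged:
At the end, for the whole second after the job is handed in: All four vases stand upright (within 0.1 rad), released and at rest, on the cork discs, each within 15 mm of its disc's centre, in order of height from the shortest on the disc nearest the lamp to the tallest on the disc farthest from it (angle between each of vase_shortest, vase_second, vase_third, vase_tallest's own z axis and vertical below 0.1 rad and linear speed of each of vase_shortest, vase_second, vase_third, vase_tallest below 0.02 m/s and angular speed of each of vase_shortest, vase_second, vase_third, vase_tallest below 0.2 rad/s and ((y of lamp in the frame of disc_1 above 0 m and horizontal distance between vase_shortest and disc_4 below 0.015 m and z of vase_shortest in the frame of disc_4 between 0 and 0.012 m and horizontal distance between vase_second and disc_3 below 0.015 m and z of vase_second in the frame of disc_3 between 0 and 0.012 m and horizontal distance between vase_third and disc_2 below 0.015 m and z of vase_third in the frame of disc_2 between 0 and 0.012 m and horizontal distance between vase_tallest and disc_1 below 0.015 m and z of vase_tallest in the frame of disc_1 between 0 and 0.012 m) or (y of lamp in the frame of disc_1 below 0 m and horizontal distance between vase_shortest and disc_1 below 0.015 m and z of vase_shortest in the frame of disc_1 between 0 and 0.012 m and horizontal distance between vase_second and disc_2 below 0.015 m and z of vase_second in the frame of disc_2 between 0 and 0.012 m and horizontal distance between vase_third and disc_3 below 0.015 m and z of vase_third in the frame of disc_3 between 0 and 0.012 m and horizontal distance between vase_tallest and disc_4 below 0.015 m and z of vase_tallest in the frame of disc_4 between 0 and 0.012 m))); the robot touches nothing.
It fails at once if a vase is knocked over (angle between any of vase_shortest, vase_second, vase_third, vase_tallest's own z axis and vertical above 0.6 rad).
It fails at once if a vase is pressed or banged down hard (more than 60 N on a cork disc) (contact force between any of vase_shortest, vase_second, vase_third, vase_tallest and disc_1 above 60 N or contact force between any of vase_shortest, vase_second, vase_third, vase_tallest and disc_2 above 60 N or contact force between any of vase_shortest, vase_second, vase_third, vase_tallest and disc_3 above 60 N or contact force between any of vase_shortest, vase_second, vase_third, vase_tallest and disc_4 above 60 N).
It fails at once if a vase is dropped onto a cork disc (comes down on it faster than 0.4 m/s, a fall of about 1 cm) ((horizontal distance between vase_shortest and disc_1 below 0.03 m and z of vase_shortest in the frame of disc_1 below 0.015 m and linear speed of vase_shortest above 0.4 m/s) or (horizontal distance between vase_shortest and disc_2 below 0.03 m and z of vase_shortest in the frame of disc_2 below 0.015 m and linear speed of vase_shortest above 0.4 m/s) or (horizontal distance between vase_shortest and disc_3 below 0.03 m and z of vase_shortest in the frame of disc_3 below 0.015 m and linear speed of vase_shortest above 0.4 m/s) or (horizontal distance between vase_shortest and disc_4 below 0.03 m and z of vase_shortest in the frame of disc_4 below 0.015 m and linear speed of vase_shortest above 0.4 m/s) or (horizontal distance between vase_second and disc_1 below 0.03 m and z of vase_second in the frame of disc_1 below 0.015 m and linear speed of vase_second above 0.4 m/s) or (horizontal distance between vase_second and disc_2 below 0.03 m and z of vase_second in the frame of disc_2 below 0.015 m and linear speed of vase_second above 0.4 m/s) or (horizontal distance between vase_second and disc_3 below 0.03 m and z of vase_second in the frame of disc_3 below 0.015 m and linear speed of vase_second above 0.4 m/s) or (horizontal distance between vase_second and disc_4 below 0.03 m and z of vase_second in the frame of disc_4 below 0.015 m and linear speed of vase_second above 0.4 m/s) or (horizontal distance between vase_third and disc_1 below 0.03 m and z of vase_third in the frame of disc_1 below 0.015 m and linear speed of vase_third above 0.4 m/s) or (horizontal distance between vase_third and disc_2 below 0.03 m and z of vase_third in the frame of disc_2 below 0.015 m and linear speed of vase_third above 0.4 m/s) or (horizontal distance between vase_third and disc_3 below 0.03 m and z of vase_third in the frame of disc_3 below 0.015 m and linear speed of vase_third above 0.4 m/s) or (horizontal distance between vase_third and disc_4 below 0.03 m and z of vase_third in the frame of disc_4 below 0.015 m and linear speed of vase_third above 0.4 m/s) or (horizontal distance between vase_tallest and disc_1 below 0.03 m and z of vase_tallest in the frame of disc_1 below 0.015 m and linear speed of vase_tallest above 0.4 m/s) or (horizontal distance between vase_tallest and disc_2 below 0.03 m and z of vase_tallest in the frame of disc_2 below 0.015 m and linear speed of vase_tallest above 0.4 m/s) or (horizontal distance between vase_tallest and disc_3 below 0.03 m and z of vase_tallest in the frame of disc_3 below 0.015 m and linear speed of vase_tallest above 0.4 m/s) or (horizontal distance between vase_tallest and disc_4 below 0.03 m and z of vase_tallest in the frame of disc_4 below 0.015 m and linear speed of vase_tallest above 0.4 m/s)).
It fails at once if the mug is moved by more than 30 mm (distance of mug from where it was at the start of the episode above 0.03 m).
It also fails if it takes over 109 s, if anything falls off the work surface, if the arm or the gripper's body presses on something with over 40 N, if the wrist force passes 120 N, or if a joint passes its speed limit or range.

ROBOT

A 7-joint arm with a two-finger parallel gripper is mounted at the origin on the work surface. World frame = base frame: x ahead of the robot, y to its left, z up, the work surface at z = 0. Lengths are in m, angles in rad, forces in N, time in s.
With the tool pointing down it reaches from about 0.4 to 0.85 m from the base axis. Payload 4.5 kg.
Tool frame: the origin (TCP) lies on the centre line of the jaws, within the pads' length; the fingertips stand 8 mm ahead of it and the grasp point (between the pads) lies 11 mm behind it; z points along the fingers, x is the direction in which the jaws open and shut, and the axes are right-handed (so a half turn about z gives the same grasp; the last joint's range is limited). The gripper opens to 88 mm and grips with 3 to 60 N. Pads are 18 mm wide; open, the fingers measure 123 mm over their backs; the gripper's body (75 mm by 187 mm) begins 45 mm behind the grasp point.
Start: joints at [-1.312, 0.689, -0.195, 1.565, 0.157, 0.902, -0.215], TCP at [0.139, 0.609, 0.247] pointing down, gripper open.
Joint ranges: [-3.01, 3.01], [-0.46, 2.08], [-1.47, 1.51], [0.13, 2.56], [-1, 4.14], [0.04, 2.09], [-2.66, 2.66]. Speed limits (rad/s): [2.57, 2.57, 3.14, 3.14, 3.14, 3.14, 3.14].

INTERFACE

Orientations are given as a unit quaternion [x, y, z, w].
In Python, from plant import r gives the robot as it stands.
- The arm moves only by the shell command python3 -m pendant 'ROWS' [FORCE]. ROWS is JSON, a list of rows, each a list of 3 entries, a list of its own where there are three numbers: the turn, a rotation vector about the tool's x, y, z in rad, then the shift along the tool's x, y, z in m, then the opening, from 0 (shut) to 1 (fully open). In form: [[[wx, wy, wz], [tx, ty, tz], claw], ...]. A call has 1 to 10 rows; each row is the pose to reach, as a shift and turn from the pose commanded when the call began, along the tool's axes at that moment; what a row does not reach only later rows make up. A row lasts 1/10 s, in which the tool goes at most 50 mm and 8.59 degrees, less where a joint would pass 70% of its speed; a pose out of reach is approached as far as the arm can. A call with a gripper value outside its range is refused whole. The fingers move at their own pace and stop on an object; FORCE is the grip in N (left out, the last holds). Time passes only in rows, so rows that repeat a pose let the fingers close. It gives the time, the measured TCP pose, the force and the opening at its end, in the units of the state.
- r.get_state(): the state, without advancing time (a new reading comes with each control period).
- r.snapshot(name): name is "scene" or "top" or "wrist"; returns a dict with "image" (400x640x3 uint8, red, green, blue), "mtx" (3x3 intrinsics, pixels), "R" (3x3) and "t" (3): a world point X has camera coordinates R X + t; the wrist camera has in their place "T_tool_cam" (4x4, takes a point from camera to tool coordinates, whose origin is the TCP and whose axes are the tool frame's). Camera axes: x right, y down, z forward; pixel columns grow to the right and rows downward; lengths in m; the calibration is good to about 2 mm. A picture is of the moment at which its call begins: read the wrist's pose just before it. There is no depth.
- r.finish_job(): hands the job in, once; it reports no verdict.
The state is a dict: "clock": time; "q": joint angles; "qd": joint speeds; "joint_torque": joint torques, N m; "tool_pos": TCP position; "eef_rot": TCP orientation; "contact_force": force on the tool from outside, world axes, zero at the start; "moment": the same for the moment, N m; "opening": opening from 0.0 (shut) to 1.0 (fully open).
Only numpy, scipy, OpenCV 4.12 (cv2) and the standard library are available. Lean on these libraries where they do the work, as an engineer would, in place of code of your own. Each camera call takes 0.05 s, during which the arm holds its last target. There are 200 camera calls.

## Working session

There is one attempt and no reset: what is moved stays moved. The work goes in short steps, Python scripts to look and compute and a shell command to move; the robot and the scene stay as the last step left them, time stands still between calls to the robot, and variables do not carry over. Pictures are saved under pics/ and viewed, about 12 in all and at most 16, crops included, and the job is handed in when it is done.

```bash
mkdir -p pics; ls; python3 - <<'E'
from plant import r
import cv2,numpy as np,pickle
s=r.get_state();print(s)
d={}
for n in("scene","top","wrist"):
    d[n]=r.snapshot(n);cv2.imwrite(f"pics/{n}0.png",d[n]["image"][:,:,::-1])
    print(n,{k:np.round(v,3).tolist() for k,v in d[n].items() if k!="image"})
pickle.dump(d,open("s0.pkl","wb"))
E
```

```text
pics
{'clock': 0.0, 'q': array([-1.31218727,  0.68997284, -0.19450067,  1.56632634,  0.15729496,
        0.90251132, -0.21507581]), 'qd': array([-0.00061131, -0.00033501, -0.00021626, -0.0014657 ,  0.00079529,
        0.00183836, -0.00147426]), 'joint_torque': array([ 1.81210989e-04, -5.27561867e+01, -1.26661599e+00, -1.53421569e+01,
       -5.25740872e-02,  6.52274684e-03,  1.71799438e-04]), 'tool_pos': array([0.13924235, 0.60866257, 0.24592136]), 'eef_rot': array([ 7.81929831e-01,  6.23365786e-01, -6.69000317e-04,  6.22508833e-04]), 'contact_force': array([0.78393742, 0.24698315, 0.08181851]), 'moment': array([-0.03847018,  0.01036665,  0.02298176]), 'opening': 0.9995765330595072}
scene {'mtx': [[451.516, 0.0, 322.002], [0.0, 451.516, 195.756], [0.0, 0.0, 1.0]], 'R': [[-0.62, 0.785, -0.006], [0.548, 0.427, -0.719], [-0.562, -0.449, -0.695]], 't': [0.33, -0.236, 1.764]}
top {'mtx': [[423.648, 0.0, 315.405], [0.0, 423.648, 197.964], [0.0, 0.0, 1.0]], 'R': [[-0.002, -1.0, -0.009], [-0.987, 0.003, -0.158], [0.158, 0.009, -0.987]], 't': [0.009, 0.531, 1.272]}
wrist {'mtx': [[332.776, 0.0, 319.468], [0.0, 332.776, 198.654], [0.0, 0.0, 1.0]], 'T_tool_cam': [[1.0, 0.0, 0.0, -0.0], [-0.0, 0.962, 0.274, -0.07], [-0.0, -0.274, 0.962, -0.139], [0.0, 0.0, 0.0, 1.0]]}
```

View pics/scene0.png

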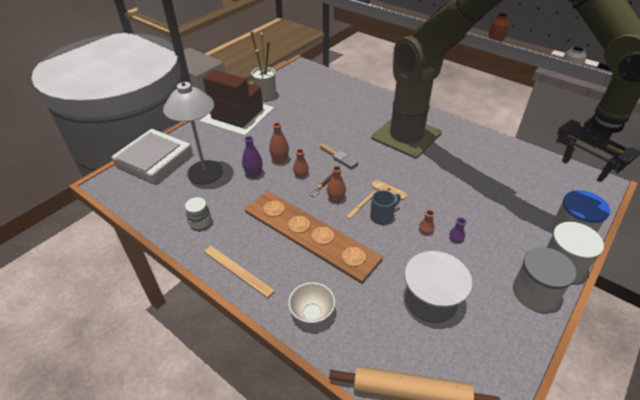

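View pics/top0.png

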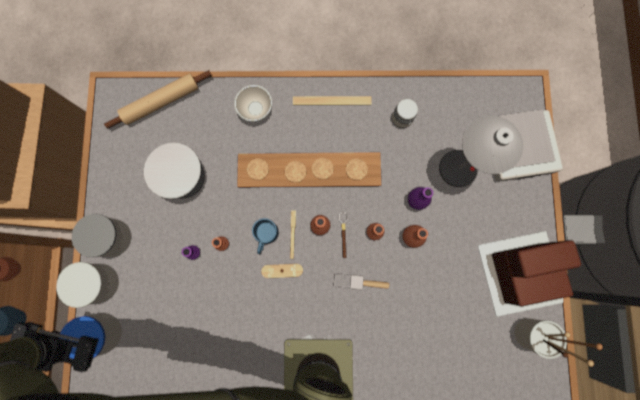

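Scene/top show the lamp (base at top-view ~458,168) beyond the right (−y) end of the board, and the banding wheel at the left (172,171). The terracotta candidates in the top view are (221,243), (320,225), (376,231) and (416,236). The purple ones at (190,252) and (420,197) are not meant. Discs are at about (258,170), (295,172), (322,168) and (357,170).

```bash
cat > h.py <<'E'
import numpy as np,cv2
def ray(s,uv):
    c=-s["R"].T@s["t"]; d=s["R"].T@np.linalg.inv(s["mtx"])@np.array([uv[0],uv[1],1.]);return c,d/np.linalg.norm(d)
def plane(s,uv,z):
    c,d=ray(s,uv);return c+d*(z-c[2])/d[2]
def proj(s,X):
    p=s["mtx"]@(s["R"]@np.array(X)+s["t"]);return p[:2]/p[2]
def tri(a,ua,b,ub):
    c1,d1=ray(a,ua);c2,d2=ray(b,ub)
    A=np.stack([d1,-d2],1);k=np.linalg.lstsq(A,c2-c1,rcond=None)[0]
    p,q=c1+d1*k[0],c2+d2*k[1];return (p+q)/2,np.linalg.norm(p-q)
def blobs(im,lo,hi,amin=40):
    h=cv2.cvtColor(im,cv2.COLOR_RGB2HSV);m=cv2.inRange(h,np.array(lo),np.array(hi))
    n,l,st,ce=cv2.connectedComponentsWithStats(m);return m,[(st[i].tolist(),ce[i].round(1).tolist()) for i in range(1,n) if st[i][4]>=amin]
E
python3 - <<'E'
import pickle,cv2,numpy as np
from h import *
d=pickle.load(open("s0.pkl","rb"));S,T=d["scene"],d["top"]
for n,x in(("scene",S),("top",T)):
    h=cv2.cvtColor(x["image"],cv2.COLOR_RGB2HSV)
    m,b=blobs(x["image"],(0,110,40),(9,255,255));print(n,b)
for p in [(258,170),(285,172),(258,165),(295,172),(245,185)]: print(p,cv2.cvtColor(T["image"],cv2.COLOR_RGB2HSV)[p[1],p[0]])
a=cv2.resize(T["image"][150:270,170:440],None,fx=2.96,fy=2.5,interpolation=3)
b=cv2.resize(S["image"][110:250,230:480],None,fx=3.2,fy=2.1,interpolation=3)
cv2.imwrite("pics/crop.png",np.vstack([cv2.resize(a,(800,300)),cv2.resize(b,(800,300))])[:,:,::-1])
E
```

```text
scene [([489, 15, 19, 26, 351], [498.7, 28.0]), ([204, 71, 42, 16, 364], [224.7, 78.4]), ([248, 83, 11, 13, 81], [251.9, 88.8]), ([270, 133, 17, 22, 288], [277.9, 144.1]), ([294, 159, 13, 15, 152], [300.0, 166.4]), ([328, 175, 17, 22, 271], [335.5, 186.4]), ([420, 220, 13, 12, 110], [426.0, 226.5])]
top [([311, 216, 19, 19, 247], [319.7, 225.3]), ([367, 224, 17, 16, 156], [373.9, 231.7]), ([403, 225, 25, 22, 362], [413.8, 235.9]), ([212, 237, 17, 13, 136], [220.9, 243.2]), ([511, 241, 70, 65, 3174], [545.2, 272.0]), ([0, 257, 21, 24, 315], [7.9, 268.5])]
(258, 170) [ 16 106 204]
(285, 172) [ 15 113 189]
(258, 165) [ 17 104 204]
(295, 172) [ 17 104 203]
(245, 185) [ 14 133 172]
```

View pics/crop.png

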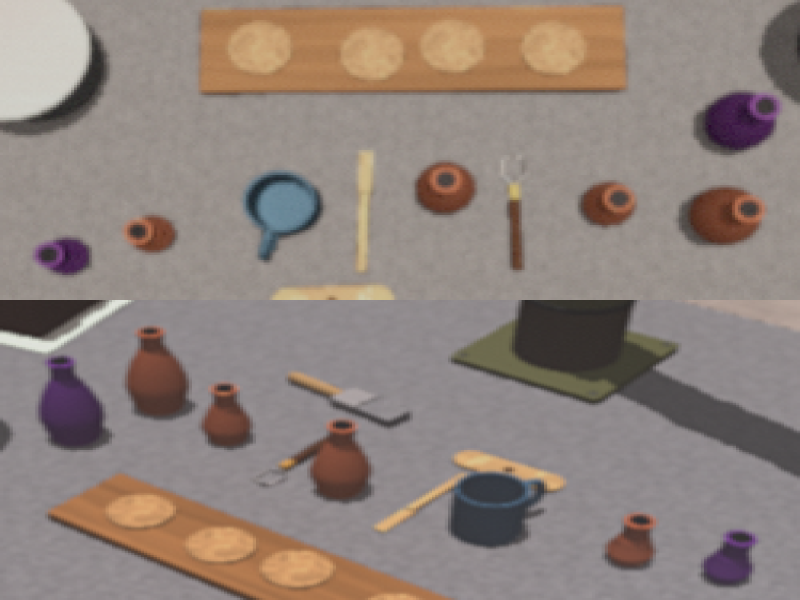

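```bash
python3 - <<'E'
import pickle,cv2,numpy as np
from h import *
d=pickle.load(open("s0.pkl","rb"));S,T=d["scene"],d["top"]
tp=dict(A=(216.6,242.8),B=(320.5,222),C=(378.9,229.6),D=(422.4,233.6));sc=dict(A=(430,213.6),B=(336.9,169.3),C=(300,151.5),D=(276.9,125.4))
H=dict(A=.08,B=.13,C=.105,D=.155)
for k in tp:
    p,e=tri(S,sc[k],T,tp[k]);print(k,p.round(4),round(e,4),"top plane",plane(T,tp[k],H[k]).round(4),"scene plane",plane(S,sc[k],H[k]).round(4),"r",np.hypot(*p[:2]).round(3))
im=T["image"][150:192,232:386]
g=cv2.GaussianBlur(im,(0,0),1.2);h=cv2.cvtColor(g,cv2.COLOR_RGB2HSV)
m=((h[...,2]>193)&(h[...,0]>10)&(h[...,0]<25)).astype(np.uint8)
m=cv2.morphologyEx(m,cv2.MORPH_OPEN,np.ones((5,5)))
cs,_=cv2.findContours(m,0,2)
for c in cs:
    if cv2.contourArea(c)<80: continue
    (u,v),ax,_=cv2.fitEllipse(c);uv=(u+232,v+150);print("disc",np.round(uv,1),np.round(ax,1),plane(T,uv,.023).round(4))
for n,z in (("lampbase",(458,168)),):print(n,plane(T,z,0.01).round(3))
for uv in [(238,152),(380,153),(381,186),(237,188)]: print("board",plane(T,uv,.018).round(4))
E
```

```text
A [0.3909 0.3026 0.0748] 0.0005 top plane [0.3908 0.301  0.08  ] scene plane [0.3957 0.3045 0.08  ] r 0.494
B [ 0.4469 -0.0069  0.1247] 0.0014 top plane [ 0.4467 -0.0074  0.13  ] scene plane [ 0.4515 -0.0026  0.13  ] r 0.447
C [ 0.4268 -0.1779  0.1005] 0.0007 top plane [ 0.4266 -0.1776  0.105 ] scene plane [ 0.4309 -0.1737  0.105 ] r 0.462
D [ 0.4113 -0.2927  0.1494] 0.0001 top plane [ 0.4109 -0.2914  0.155 ] scene plane [ 0.4169 -0.287   0.155 ] r 0.505
disc [295.7 171.1] [16.  18.8] [0.6206 0.0705 0.023 ]
disc [257.8 168.7] [16.3 17.7] [0.6288 0.1915 0.023 ]
disc [357.1 168.9] [16.8 17.9] [ 0.627 -0.125  0.023]
disc [322.9 167.9] [16.8 17.7] [ 0.6306 -0.0161  0.023 ]
lampbase [ 0.632 -0.449  0.01 ]
board [0.6854 0.2572 0.018 ]
board [ 0.68   -0.1997  0.018 ]
board [ 0.5722 -0.2     0.018 ]
board [0.5675 0.2572 0.018 ]
```

Triangulated lip heights of 75, 125, 100 and 149 mm (5 mm low across the board) give A(221,243)=shortest, C(376,231)=second, B(320,225)=third and D(416,236)=tallest; the enlarged crop shows all four are terracotta, not purple. The lamp is at −y, so the order is A→disc 1, C→disc 2, B→disc 3, D→disc 4. I'll keep the jaws along world x for neighbour clearance and hover over A first.

```bash
python3 -m pendant '[[[0,0,1.346],[-0.242,0.314,0],1],[[0,0,1.346],[-0.242,0.314,0],1],[[0,0,1.346],[-0.242,0.314,0],1],[[0,0,1.346],[-0.242,0.314,0],1],[[0,0,1.346],[-0.242,0.314,0],1],[[0,0,1.346],[-0.242,0.314,0],1],[[0,0,1.346],[-0.242,0.314,0],1],[[0,0,1.346],[-0.242,0.314,0],1],[[0,0,1.346],[-0.242,0.314,0],1],[[0,0,1.346],[-0.242,0.314,0],1]]' 30
cat >> h.py <<'E'
from scipy.spatial.transform import Rotation as Ro
def wrist(r,name):
    "wrist picture turned into the form of the fixed cameras"
    s=r.get_state();w=r.snapshot("wrist")
    T=np.eye(4);T[:3,:3]=Ro.from_quat(s["eef_rot"]).as_matrix();T[:3,3]=s["tool_pos"]
    M=np.linalg.inv(T@w["T_tool_cam"]);w["R"],w["t"]=M[:3,:3],M[:3,3]
    cv2.imwrite(f"pics/{name}.png",w["image"][:,:,::-1])
    print("t",round(s["clock"],2),"tcp",s["tool_pos"].round(4),"q",s["eef_rot"].round(4),"op",round(s["opening"],3),"F",s["contact_force"].round(1))
    return w
E
python3 - <<'E'
from plant import r
from h import *
import pickle
w=wrist(r,"w1");pickle.dump(w,open("w1.pkl","wb"))
print(r.get_state()["q"].round(2))
E
```

```text
clock: 1.15
tool_pos: [0.3923, 0.3021, 0.2466]
eef_rot: [1.0, -0.002, 0.0, 0.0]
contact_force: [-0.6, 0.1, 0.1]
opening: 1.0
t 1.15 tcp [0.3923 0.3021 0.2466] q [ 1.e+00 -2.e-03  1.e-04  3.e-04] op 1.0 F [-0.6  0.1  0.1]
[-0.85  0.53  0.15  1.96 -0.12  0.66 -0.62]
```

View pics/w1.png

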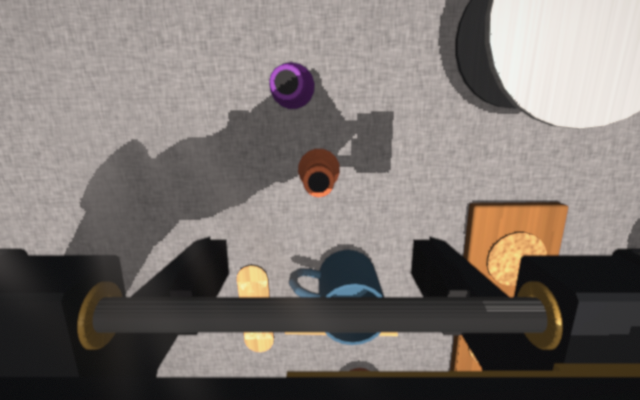

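Wrist view: lip of A at (318,181), purple one at (290,85) above it, mug at (353,300), disc 4 at (520,262).

```bash
cat >> h.py <<'E'
def lip(w,H,uv0,verbose=True):
    "centre of the lip ring: circle round the orange pixels that are brightest near uv0"
    d0=(w["R"]@plane(w,uv0,H)+w["t"])[2]; rad=w["mtx"][0,0]*.0155/d0
    g=cv2.cvtColor(w["image"],cv2.COLOR_RGB2GRAY);x0,y0=int(uv0[0]),int(uv0[1]);k=int(rad*2.2)
    c=cv2.resize(g[y0-k:y0+k,x0-k:x0+k],None,fx=4,fy=4,interpolation=2)
    h=cv2.cvtColor(w["image"],cv2.COLOR_RGB2HSV)[y0-k:y0+k,x0-k:x0+k]
    dark=((h[...,2]<60)).astype(np.uint8)
    n,l,st,ce=cv2.connectedComponentsWithStats(dark)
    i=min(range(1,n),key=lambda i:np.hypot(*(ce[i]-k))-(st[i][4]>6)*100)
    uv=ce[i]+[x0-k,y0-k];P=plane(w,uv,H)
    print("lip uv",uv.round(1),"area",st[i][4],"rad px",round(rad,1),"->",P.round(4));return P
E
python3 - <<'E'
from h import *
import pickle
w=pickle.load(open("w1.pkl","rb"))
lip(w,.08,(318,181));print(plane(w,(318,181),.08).round(4))
print("disc4",plane(w,(520,262),.023).round(4),"mug",plane(w,(353,300),.085).round(3),"tcp",proj(w,[.3923,.3021,.2466]))
E
```

```text
lip uv [318.2 181.4] area 311 rad px 16.5 -> [0.391 0.302 0.08 ]
[0.3908 0.3024 0.08  ]
disc4 [0.6319 0.1891 0.023 ] mug [0.426 0.178 0.085] tcp [319.82165763 262.53415944]
```

```bash
python3 -m pendant '[[[0,0,0],[-0.001,0,0.04],0.8],[[0,0,0],[-0.001,0,0.08],0.7],[[0,0,0],[-0.001,0,0.12],0.7],[[0,0,0],[-0.001,0,0.15],0.7],[[0,0,0],[-0.001,0,0.17],0.7],[[0,0,0],[-0.001,0,0.18],0.7],[[0,0,0],[-0.001,0,0.186],0.7],[[0,0,0],[-0.001,0,0.186],0.7]]' 25
python3 -m pendant '[[[0,0,0],[0,0,0],0.5],[[0,0,0],[0,0,0],0.4],[[0,0,0],[0,0,0],0.35],[[0,0,0],[0,0,0],0.2],[[0,0,0],[0,0,0],0],[[0,0,0],[0,0,0],0],[[0,0,0],[0,0,0],0],[[0,0,0],[0,0,0],0]]' 25
python3 - <<'E'
from plant import r
from h import *
w=wrist(r,"w2")
E
```

```text
clock: 2.0
tool_pos: [0.3901, 0.3041, 0.0606]
eef_rot: [1.0, 0.001, -0.0, -0.0]
contact_force: [0.5, 0.1, 0.8]
opening: 0.699
clock: 2.8
tool_pos: [0.3909, 0.3036, 0.061]
eef_rot: [1.0, -0.0, 0.0, -0.0]
contact_force: [1.0, -1.4, 5.5]
opening: 0.299
t 2.8 tcp [0.3909 0.3036 0.061 ] q [ 1.e+00 -1.e-04  5.e-04 -3.e-04] op 0.299 F [ 1.  -1.4  5.5]
```

View pics/w2.png

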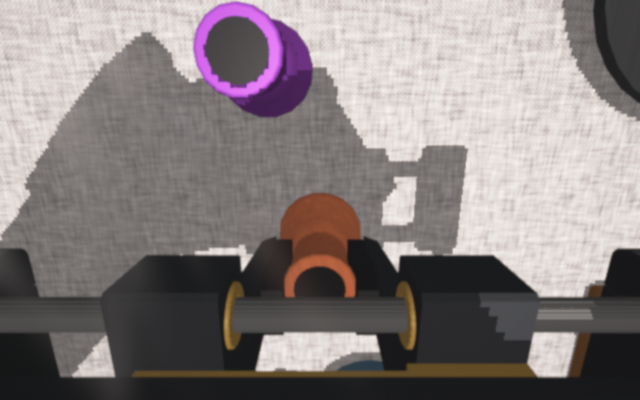

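A is gripped on the neck (26.3 mm opening). I'll lift it and pass by a viewpoint that shows all four discs.

```bash
python3 -m pendant '[[[0,0,0],[0,0,-0.01],0],[[0,0,0],[0,0,-0.03],0],[[0,0,0],[0,0,-0.06],0],[[0,0,0],[0,0,-0.10],0],[[0,0,0],[0,0.01,-0.14],0],[[0,0,0],[0.01,0.03,-0.18],0],[[0,0,0],[0.02,0.06,-0.21],0],[[0,0,0],[0.03,0.10,-0.23],0],[[0,0,0],[0.04,0.14,-0.24],0],[[0,0,0],[0.05,0.18,-0.24],0]]'
python3 -m pendant '[[[0,0,0],[0.01,0.04,0],0],[[0,0,0],[0.02,0.08,0],0],[[0,0,0],[0.03,0.12,0],0],[[0,0,0],[0.04,0.16,0],0],[[0,0,0],[0.05,0.20,0],0],[[0,0,0],[0.055,0.24,0],0],[[0,0,0],[0.06,0.27,0],0],[[0,0,0],[0.06,0.29,0],0],[[0,0,0],[0.06,0.294,0],0],[[0,0,0],[0.06,0.294,0],0]]'
python3 - <<'E'
from plant import r
from h import *
import pickle
w=wrist(r,"w3");pickle.dump(w,open("w3.pkl","wb"))
E
```

```text
clock: 3.85
tool_pos: [0.4406, 0.1221, 0.3024]
eef_rot: [1.0, 0.0, 0.001, -0.001]
contact_force: [0.7, 1.2, -1.6]
opening: 0.295
clock: 4.85
tool_pos: [0.4997, -0.1703, 0.3005]
eef_rot: [1.0, -0.0, -0.001, -0.0]
contact_force: [-0.7, 0.1, -2.5]
opening: 0.293
t 4.85 tcp [ 0.4997 -0.1703  0.3005] q [ 1.e+00 -4.e-04 -6.e-04 -5.e-04] op 0.293 F [-0.7  0.1 -2.5]
```

View pics/w3.png

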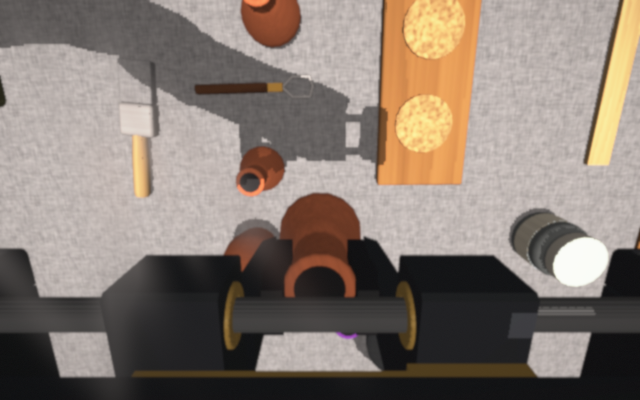

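Wrist view: disc 1 at (424,124), disc 2 at (434,26), C's lip at (251,182); A hangs upright in the jaws.

```bash
cat >> h.py <<'E'
def discs(w,box,z=.023,k=9):
    "cork discs inside box (u0,v0,u1,v1): lighter yellow than the board; circle from the filled contour, in world mm"
    u0,v0,u1,v1=box;im=cv2.GaussianBlur(w["image"],(0,0),2.5)[v0:v1,u0:u1].astype(np.float32)
    hue=cv2.cvtColor(im.astype(np.uint8),cv2.COLOR_RGB2HSV)
    ch=hue[...,0].copy();wood=(hue[...,1]>60)&(hue[...,2]>90)&(hue[...,0]<30)
    r_=im[...,1]/np.maximum(im[...,0],1)
    v=r_[wood];t,_=cv2.threshold((np.clip((v-.5)/.5,0,1)*255).astype(np.uint8).reshape(-1,1),0,255,cv2.THRESH_OTSU);t=.5+t/510
    m=((r_>t)&wood).astype(np.uint8);m=cv2.morphologyEx(m,cv2.MORPH_OPEN,np.ones((k,k)));m=cv2.morphologyEx(m,cv2.MORPH_CLOSE,np.ones((k,k)))
    out=[]
    for c in cv2.findContours(m,0,cv2.CHAIN_APPROX_NONE)[0]:
        if cv2.contourArea(c)<300: continue
        P=np.array([plane(w,(p[0][0]+u0,p[0][1]+v0),z)[:2] for p in c],np.float32)
        (x,y),R=cv2.minEnclosingCircle(P);A=np.c_[2*P,np.ones(len(P))];s=np.linalg.lstsq(A,(P**2).sum(1),rcond=None)[0]
        R2=np.sqrt(s[2]+s[0]**2+s[1]**2);print("disc fit",s[:2].round(4),"R",R2.round(4),"enclosing",round(x,4),round(y,4),round(R,4));out.append(s[:2])
    return out
E
python3 - <<'E'
from h import *
import pickle
w=pickle.load(open("w3.pkl","rb"))
discs(w,(370,0,490,195))
lip(w,.105,(251,182))
print("byeye",plane(w,(424,124),.023).round(4),plane(w,(434,26),.023).round(4))
# held vase lip top at ~ tcp+.019
P=plane(w,(320,285),.3005+.019);print("held lip offset",(P-[.4997,-.1703,0]).round(4))
w=pickle.load(open("w1.pkl","rb"));discs(w,(465,200,565,310))
E
```

```text
disc fit [ 0.6263 -0.1232] R 0.0337 enclosing 0.6259 -0.1227 0.0354
disc fit [ 0.6287 -0.0161] R 0.0326 enclosing 0.6289 -0.0132 0.0362
lip uv [248.9 176.8] area 64 rad px 15.0 -> [ 0.4269 -0.1719  0.105 ]
byeye [ 0.627  -0.1236  0.023 ] [ 0.6291 -0.0151  0.023 ]
held lip offset [ 1.000e-04 -4.000e-04  3.195e-01]
disc fit [0.6233 0.1949] R 0.0302 enclosing 0.6266 0.1929 0.0352
```

```bash
python3 -m pendant '[[[0,0,0],[0.03,-0.012,0.01],0],[[0,0,0],[0.07,-0.03,0.03],0],[[0,0,0],[0.10,-0.042,0.06],0],[[0,0,0],[0.12,-0.048,0.10],0],[[0,0,0],[0.127,-0.048,0.14],0],[[0,0,0],[0.127,-0.048,0.17],0],[[0,0,0],[0.127,-0.048,0.19],0],[[0,0,0],[0.127,-0.048,0.20],0],[[0,0,0],[0.127,-0.048,0.205],0],[[0,0,0],[0.127,-0.048,0.205],0]]'
python3 - <<'E'
from plant import r
from h import *
w=wrist(r,"w4")
E
```

```text
clock: 5.9
tool_pos: [0.6277, -0.1217, 0.096]
eef_rot: [1.0, 0.001, 0.0, -0.0]
contact_force: [-0.2, 0.1, -1.0]
opening: 0.29
t 5.9 tcp [ 0.6277 -0.1217  0.096 ] q [ 1.e+00  5.e-04  1.e-04 -3.e-04] op 0.29 F [-0.2  0.1 -1. ]
```

```bash
python3 -m pendant '[[[0,0,0],[0,0,0.004],0],[[0,0,0],[0,0,0.008],0],[[0,0,0],[0,0,0.010],0],[[0,0,0],[0,0,0.011],0],[[0,0,0],[0,0,0.012],0],[[0,0,0],[0,0,0.012],0]]'
python3 -m pendant '[[[0,0,0],[0,0,0.0005],0]]'
python3 -m pendant '[[[0,0,0],[0,0,0.0005],0]]'
```

```text
clock: 6.55
tool_pos: [0.6276, -0.1226, 0.0841]
eef_rot: [1.0, -0.0, 0.0, -0.0]
contact_force: [-0.8, 0.9, 2.9]
opening: 0.298
clock: 6.65
tool_pos: [0.6277, -0.1226, 0.084]
eef_rot: [1.0, -0.0, 0.0, -0.0]
contact_force: [-2.7, 0.8, 9.4]
opening: 0.293
clock: 6.75
tool_pos: [0.6277, -0.1226, 0.084]
eef_rot: [1.0, -0.0, 0.0, -0.0]
contact_force: [-3.4, 1.4, 12.1]
opening: 0.299
```

Contact at about 10 N. Release and rise.

```bash
python3 -m pendant '[[[0,0,0],[0,0,0],0.4],[[0,0,0],[0,0,0],0.5],[[0,0,0],[0,0,0],0.6],[[0,0,0],[0,0,0],0.7],[[0,0,0],[0,0,0],0.7],[[0,0,0],[0,0,-0.015],0.7],[[0,0,0],[0,0,-0.04],0.7],[[0,0,0],[0,0,-0.08],0.7],[[0,0,0],[0,0,-0.12],0.7],[[0,0,0],[0,0,-0.166],0.7]]'
python3 -m pendant '[[[0,0,0],[-0.04,0,0],0.7],[[0,0,0],[-0.09,0.02,0],0.7],[[0,0,0],[-0.14,0.04,0],0.7],[[0,0,0],[-0.18,0.055,0],0.7],[[0,0,0],[-0.2,0.055,0],0.7],[[0,0,0],[-0.2,0.055,0],0.7]]'
python3 - <<'E'
from plant import r
from h import *
import pickle
w=wrist(r,"w5");pickle.dump(w,open("w5.pkl","wb"))
E
```

```text
clock: 7.75
tool_pos: [0.6268, -0.1225, 0.2508]
eef_rot: [1.0, -0.0, -0.0, -0.0]
contact_force: [0.7, -0.2, 0.3]
opening: 0.697
clock: 8.35
tool_pos: [0.4239, -0.1785, 0.2498]
eef_rot: [1.0, -0.002, -0.001, -0.0]
contact_force: [0.5, 0.5, 0.4]
opening: 0.695
t 8.35 tcp [ 0.4239 -0.1785  0.2498] q [ 1.0e+00 -2.1e-03 -9.0e-04 -1.0e-04] op 0.695 F [0.5 0.5 0.4]
```

View pics/w5.png

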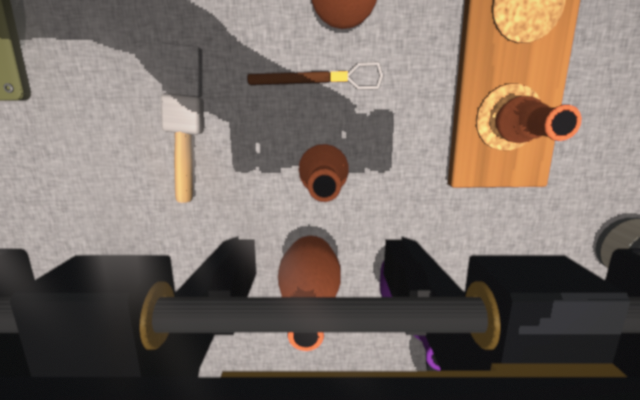

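Wrist view: A stands on disc 1, lip at (563,121); C's lip is at (324,186), D is just below it in the image, and the purple one is at lower right.

```bash
python3 - <<'E'
from h import *
import pickle
w=pickle.load(open("w5.pkl","rb"))
P=lip(w,.103,(563,121));lip(w,.105,(324,186))
for uv in [(305,337)]:print("D",plane(w,uv,.155).round(4))
discs(w,(450,0,590,60))
E
```

```text
lip uv [563.7 122.6] area 385 rad px 18.5 -> [ 0.628  -0.1242  0.103 ]
lip uv [323.9 185.8] area 369 rad px 17.7 -> [ 0.4273 -0.1775  0.105 ]
D [ 0.4111 -0.2939  0.155 ]
disc fit [ 0.6276 -0.0249] R 0.0266 enclosing 0.6279 -0.018 0.0335
```

```bash
python3 -m pendant '[[[0,0,0],[0,0,0.04],0.7],[[0,0,0],[0,0,0.08],0.7],[[0,0,0],[0,0,0.11],0.7],[[0,0,0],[0,0,0.135],0.7],[[0,0,0],[0,0,0.15],0.7],[[0,0,0],[0,0,0.158],0.7],[[0,0,0],[0,0,0.163],0.7],[[0,0,0],[0,0,0.163],0.7]]'
python3 -m pendant '[[[0,0,0],[0,0,0],0.5],[[0,0,0],[0,0,0],0.4],[[0,0,0],[0,0,0],0.35],[[0,0,0],[0,0,0],0.2],[[0,0,0],[0,0,0],0],[[0,0,0],[0,0,0],0],[[0,0,0],[0,0,0],0]]' 25
```

```text
clock: 9.2
tool_pos: [0.4284, -0.1775, 0.0856]
eef_rot: [1.0, 0.0, 0.0, -0.0]
contact_force: [-0.1, -0.7, -0.2]
opening: 0.699
clock: 9.9
tool_pos: [0.4276, -0.1776, 0.086]
eef_rot: [1.0, -0.0, 0.0, 0.0]
contact_force: [0.1, -0.4, 5.5]
opening: 0.294
```

```bash
python3 -m pendant '[[[0,0,0],[0,0,-0.01],0],[[0,0,0],[0,0,-0.03],0],[[0,0,0],[0,0,-0.06],0],[[0,0,0],[0,0,-0.10],0],[[0,0,0],[0.01,-0.01,-0.14],0],[[0,0,0],[0.03,-0.03,-0.18],0],[[0,0,0],[0.05,-0.07,-0.205],0],[[0,0,0],[0.065,-0.11,-0.214],0],[[0,0,0],[0.072,-0.14,-0.214],0],[[0,0,0],[0.072,-0.158,-0.214],0]]'
python3 -m pendant '[[[0,0,0],[0,0,0],0],[[0,0,0],[0,0,0],0]]'
python3 - <<'E'
from plant import r
from h import *
import pickle
w=wrist(r,"w6");pickle.dump(w,open("w6.pkl","wb"))
E
```

```text
clock: 10.9
tool_pos: [0.4999, -0.0159, 0.3002]
eef_rot: [1.0, 0.002, 0.0, -0.001]
contact_force: [-0.1, 0.5, -2.9]
opening: 0.294
clock: 11.1
tool_pos: [0.4987, -0.0201, 0.2996]
eef_rot: [1.0, 0.0, -0.001, 0.0]
contact_force: [-0.5, -1.1, -2.9]
opening: 0.296
t 11.1 tcp [ 0.4987 -0.0201  0.2996] q [ 1.e+00  1.e-04 -6.e-04  3.e-04] op 0.296 F [-0.5 -1.1 -2.9]
```

View pics/w6.png

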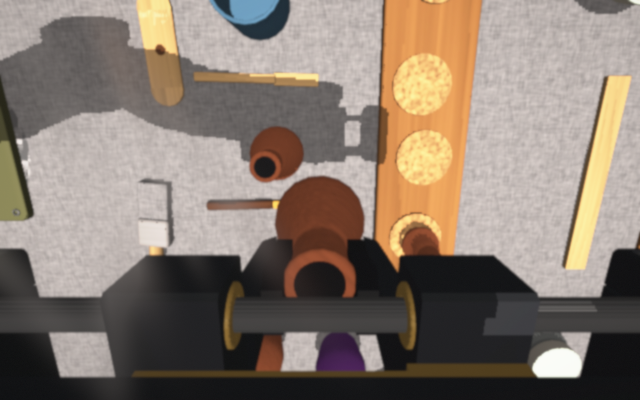

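Wrist view: disc 2 at (424,157), disc 3 at (423,85), B's lip at (265,166), and A standing on disc 1 at (420,240).

```bash
python3 - <<'E'
from h import *
import pickle
w=pickle.load(open("w6.pkl","rb"))
discs(w,(370,20,490,205));print(plane(w,(424,157),.023).round(4),plane(w,(423,85),.023).round(4))
lip(w,.13,(265,166))
print("held",(plane(w,(320,281),.2996+.019)-[.4987,-.0201,0]).round(4))
E
```

```text
disc fit [ 0.6293 -0.0148] R 0.0337 enclosing 0.6292 -0.0147 0.0354
disc fit [0.6194 0.072 ] R 0.0336 enclosing 0.6192 0.0719 0.0351
[ 0.6291 -0.0141  0.023 ] [0.6206 0.0714 0.023 ]
lip uv [264.5 166.8] area 314 rad px 16.5 -> [ 0.4467 -0.0069  0.13  ]
held [1.000e-04 1.400e-03 3.186e-01]
```

```bash
python3 -m pendant '[[[0,0,0],[0.03,-0.002,0.01],0],[[0,0,0],[0.07,-0.005,0.03],0],[[0,0,0],[0.10,-0.005,0.06],0],[[0,0,0],[0.12,-0.005,0.09],0],[[0,0,0],[0.129,-0.005,0.12],0],[[0,0,0],[0.129,-0.005,0.15],0],[[0,0,0],[0.129,-0.005,0.17],0],[[0,0,0],[0.129,-0.005,0.18],0],[[0,0,0],[0.129,-0.005,0.18],0],[[0,0,0],[0.129,-0.005,0.18],0]]'
python3 -m pendant '[[[0,0,0],[0,0,0.004],0],[[0,0,0],[0,0,0.007],0],[[0,0,0],[0,0,0.009],0],[[0,0,0],[0,0,0.010],0],[[0,0,0],[0,0,0.011],0],[[0,0,0],[0,0,0.011],0]]'
```

```text
clock: 12.15
tool_pos: [0.6291, -0.0155, 0.1206]
eef_rot: [1.0, -0.001, 0.001, 0.0]
contact_force: [-0.0, 0.4, -2.0]
opening: 0.29
clock: 12.75
tool_pos: [0.6286, -0.0145, 0.1092]
eef_rot: [1.0, 0.0, 0.0, -0.0]
contact_force: [-1.0, 0.7, 2.9]
opening: 0.294
```

```bash
python3 -m pendant '[[[0,0,0],[0,0,0.0005],0],[[0,0,0],[0,0,0.0005],0.4],[[0,0,0],[0,0,0.0005],0.5],[[0,0,0],[0,0,0.0005],0.6],[[0,0,0],[0,0,0.0005],0.7],[[0,0,0],[0,0,0],0.7],[[0,0,0],[0,0,-0.02],0.7],[[0,0,0],[0,0,-0.06],0.7],[[0,0,0],[0,0,-0.11],0.7],[[0,0,0],[0,0,-0.161],0.7]]'
python3 -m pendant '[[[0,0,0],[-0.04,-0.002,0],0.7],[[0,0,0],[-0.08,-0.008,0],0.7],[[0,0,0],[-0.12,-0.008,0],0.7],[[0,0,0],[-0.16,-0.008,0],0.7],[[0,0,0],[-0.182,-0.008,0],0.7],[[0,0,0],[-0.182,-0.008,0],0.7],[[0,0,0],[-0.182,-0.008,0],0.7]]'
python3 - <<'E'
from plant import r
from h import *
import pickle
w=wrist(r,"w7");pickle.dump(w,open("w7.pkl","wb"))
E
```

```text
clock: 13.75
tool_pos: [0.628, -0.0146, 0.2701]
eef_rot: [1.0, -0.0, -0.001, 0.0]
contact_force: [1.4, 0.4, -0.6]
opening: 0.704
clock: 14.45
tool_pos: [0.4474, -0.0065, 0.2691]
eef_rot: [1.0, 0.0, 0.001, -0.0]
contact_force: [0.8, 0.3, 0.4]
opening: 0.701
t 14.45 tcp [ 0.4474 -0.0065  0.2691] q [ 1.e+00  1.e-04  9.e-04 -1.e-04] op 0.701 F [0.8 0.3 0.4]
```

View pics/w7.png

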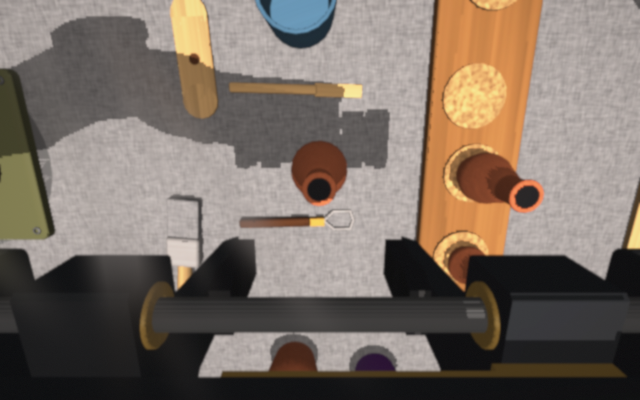

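Wrist view: C stands on disc 2, lip at (525,195); B's lip is at (319,188); disc 3 at (474,96) is empty.

```bash
python3 - <<'E'
from h import *
import pickle
w=pickle.load(open("w7.pkl","rb"))
lip(w,.128,(525,195));lip(w,.13,(319,188));discs(w,(425,45,540,140))
E
python3 -m pendant '[[[0,0,0],[0,0,0.04],0.7],[[0,0,0],[0,0,0.08],0.7],[[0,0,0],[0,0,0.11],0.7],[[0,0,0],[0,0,0.135],0.7],[[0,0,0],[0,0,0.15],0.7],[[0,0,0],[0,0,0.156],0.7],[[0,0,0],[0,0,0.158],0.7],[[0,0,0],[0,0,0.158],0.7]]'
```

```text
lip uv [526.7 196.4] area 324 rad px 17.8 -> [ 0.6285 -0.0141  0.128 ]
lip uv [318.6 189.1] area 379 rad px 18.0 -> [ 0.4467 -0.0069  0.13  ]
disc fit [0.6188 0.0718] R 0.0336 enclosing 0.6184 0.072 0.0353
clock: 15.3
tool_pos: [0.4473, -0.0066, 0.1108]
eef_rot: [1.0, -0.0, 0.001, -0.0]
contact_force: [-0.1, -0.3, -0.1]
opening: 0.702
```

```bash
python3 -m pendant '[[[0,0,0],[0,0,0],0.5],[[0,0,0],[0,0,0],0.4],[[0,0,0],[0,0,0],0.35],[[0,0,0],[0,0,0],0.2],[[0,0,0],[0,0,0],0],[[0,0,0],[0,0,0],0],[[0,0,0],[0,0,0],0]]' 30
python3 -m pendant '[[[0,0,0],[0,0,-0.01],0],[[0,0,0],[0,0,-0.03],0],[[0,0,0],[0,0,-0.06],0],[[0,0,0],[0,0,-0.10],0],[[0,0,0],[0.01,-0.01,-0.14],0],[[0,0,0],[0.02,-0.03,-0.17],0],[[0,0,0],[0.04,-0.05,-0.19],0],[[0,0,0],[0.05,-0.067,-0.2],0],[[0,0,0],[0.05,-0.067,-0.2],0],[[0,0,0],[0.05,-0.067,-0.2],0]]'
python3 - <<'E'
from plant import r
from h import *
import pickle
w=wrist(r,"w8");pickle.dump(w,open("w8.pkl","wb"))
E
```

```text
clock: 16.0
tool_pos: [0.4469, -0.0066, 0.1109]
eef_rot: [1.0, -0.0, 0.0, -0.0]
contact_force: [0.3, 0.5, 3.6]
opening: 0.298
clock: 17.0
tool_pos: [0.4951, 0.0601, 0.3103]
eef_rot: [1.0, 0.0, -0.001, 0.0]
contact_force: [-0.5, 0.5, -2.1]
opening: 0.289
t 17.0 tcp [0.4951 0.0601 0.3103] q [ 1.0e+00  4.0e-04 -1.2e-03  3.0e-04] op 0.289 F [-0.5  0.5 -2.1]
```

View pics/w8.png

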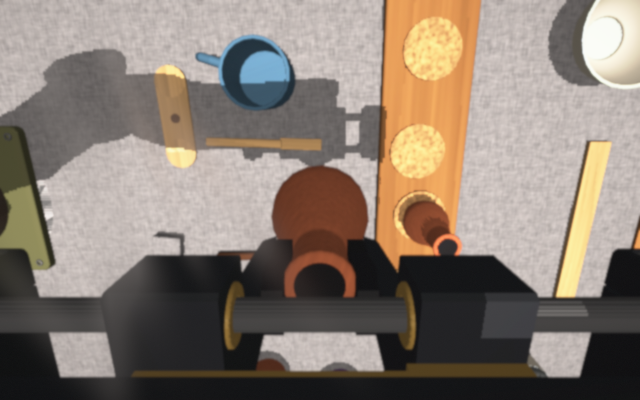

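Wrist view: disc 4 at (433,48), disc 3 at (418,151), mug undisturbed at (255,72); B hangs upright.

```bash
python3 - <<'E'
from h import *
import pickle
w=pickle.load(open("w8.pkl","rb"));discs(w,(370,0,490,190))
E
python3 -m pendant '[[[0,0,0],[0.03,-0.004,0.01],0],[[0,0,0],[0.07,-0.012,0.03],0],[[0,0,0],[0.10,-0.012,0.06],0],[[0,0,0],[0.115,-0.012,0.09],0],[[0,0,0],[0.122,-0.012,0.12],0],[[0,0,0],[0.122,-0.012,0.145],0],[[0,0,0],[0.122,-0.012,0.16],0],[[0,0,0],[0.122,-0.012,0.166],0],[[0,0,0],[0.122,-0.012,0.166],0],[[0,0,0],[0.122,-0.012,0.166],0]]'
```

```text
disc fit [0.6194 0.0717] R 0.0339 enclosing 0.6196 0.0717 0.0355
disc fit [0.6269 0.1923] R 0.0332 enclosing 0.6268 0.1927 0.0349
clock: 18.05
tool_pos: [0.6187, 0.0718, 0.1454]
eef_rot: [1.0, -0.0, 0.0, 0.0]
contact_force: [0.5, 0.5, -3.6]
opening: 0.296
```

```bash
python3 -m pendant '[[[0,0,0],[0,0,0.004],0],[[0,0,0],[0,0,0.007],0],[[0,0,0],[0,0,0.009],0],[[0,0,0],[0,0,0.010],0],[[0,0,0],[0,0,0.011],0],[[0,0,0],[0,0,0.011],0]]'
```

```text
clock: 18.65
tool_pos: [0.6186, 0.0726, 0.1341]
eef_rot: [1.0, 0.0, 0.0, -0.0]
contact_force: [-1.6, 0.6, 1.4]
opening: 0.292
```

```bash
python3 -m pendant '[[[0,0,0],[0,0,0.0005],0],[[0,0,0],[0,0,0.0005],0.4],[[0,0,0],[0,0,0.0005],0.5],[[0,0,0],[0,0,0.0005],0.6],[[0,0,0],[0,0,0.0005],0.7],[[0,0,0],[0,0,0],0.7],[[0,0,0],[0,0,-0.02],0.7],[[0,0,0],[0,0,-0.06],0.7],[[0,0,0],[0,0,-0.11],0.7],[[0,0,0],[0,0,-0.161],0.7]]'
python3 -m pendant '[[[0,0,0],[-0.03,0.03,0],0.7],[[0,0,0],[-0.06,0.07,0],0.7],[[0,0,0],[-0.09,0.11,0],0.7],[[0,0,0],[-0.12,0.15,0],0.7],[[0,0,0],[-0.15,0.19,0],0.7],[[0,0,0],[-0.17,0.23,0],0.7],[[0,0,0],[-0.19,0.27,0],0.7],[[0,0,0],[-0.2,0.31,0],0.7],[[0,0,0],[-0.208,0.345,0],0.7],[[0,0,0],[-0.208,0.365,0],0.7]]'
python3 -m pendant '[[[0,0,0],[0,0,0],0.7],[[0,0,0],[0,0,0],0.7],[[0,0,0],[0,0,0],0.7]]'
python3 - <<'E'
from plant import r
from h import *
import pickle
w=wrist(r,"w9");pickle.dump(w,open("w9.pkl","wb"))
E
```

```text
clock: 19.65
tool_pos: [0.618, 0.0723, 0.2951]
eef_rot: [1.0, -0.0, -0.001, 0.0]
contact_force: [0.5, 0.2, -0.8]
opening: 0.698
clock: 20.65
tool_pos: [0.4084, -0.2962, 0.294]
eef_rot: [1.0, -0.003, -0.0, 0.001]
contact_force: [0.7, 0.3, -1.3]
opening: 0.7
clock: 20.95
tool_pos: [0.4109, -0.2908, 0.2935]
eef_rot: [1.0, 0.001, -0.0, -0.001]
contact_force: [0.8, 0.3, -0.9]
opening: 0.7
t 20.95 tcp [ 0.4109 -0.2908  0.2935] q [ 1.0e+00  1.3e-03 -1.0e-04 -7.0e-04] op 0.7 F [ 0.8  0.3 -0.9]
```

View pics/w9.png

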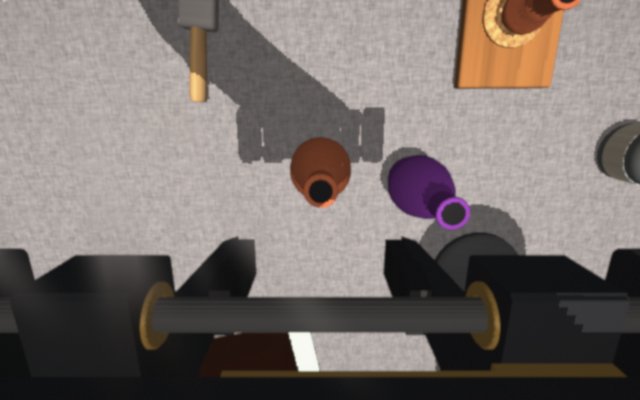

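Wrist view: D's lip at (320,190); the purple tall one, not meant, has its lip at (453,212); A is on disc 1 at top right.

```bash
python3 - <<'E'
from h import *
import pickle
w=pickle.load(open("w9.pkl","rb"));lip(w,.155,(320,190))
T=pickle.load(open("s0.pkl","rb"))["top"];print("shade",plane(T,(492,145),.3).round(3),"purple",plane(w,(453,212),.155).round(3))
E
python3 -m pendant '[[[0,0,0],[0,0,0.04],0.7],[[0,0,0],[0,0,0.08],0.7],[[0,0,0],[0,0,0.11],0.7],[[0,0,0],[0,0,0.13],0.7],[[0,0,0],[0,0,0.145],0.7],[[0,0,0],[0,0,0.153],0.7],[[0,0,0],[0,0,0.158],0.7],[[0,0,0],[0,0,0.158],0.7]]'
```

```text
lip uv [320.2 191. ] area 381 rad px 18.0 -> [ 0.4113 -0.2926  0.155 ]
shade [ 0.623 -0.441  0.3  ] purple [ 0.528 -0.311  0.155]
clock: 21.8
tool_pos: [0.4107, -0.2921, 0.1356]
eef_rot: [1.0, 0.0, -0.0, -0.0]
contact_force: [0.5, 1.1, 0.5]
opening: 0.699
```

```bash
python3 -m pendant '[[[0,0,0],[0,0,0],0.5],[[0,0,0],[0,0,0],0.4],[[0,0,0],[0,0,0],0.35],[[0,0,0],[0,0,0],0.2],[[0,0,0],[0,0,0],0],[[0,0,0],[0,0,0],0],[[0,0,0],[0,0,0],0]]' 35
python3 -m pendant '[[[0,0,0],[0,0,-0.01],0],[[0,0,0],[0,0,-0.03],0],[[0,0,0],[0,0,-0.06],0],[[0,0,0],[0,0,-0.10],0],[[0,0,0],[0,0,-0.14],0],[[0,0,0],[0,0,-0.175],0],[[0,0,0],[0.005,-0.01,-0.2],0],[[0,0,0],[0.015,-0.03,-0.204],0],[[0,0,0],[0.03,-0.06,-0.204],0],[[0,0,0],[0.045,-0.09,-0.204],0]]'
python3 -m pendant '[[[0,0,0],[0.02,-0.04,0],0],[[0,0,0],[0.04,-0.08,0],0],[[0,0,0],[0.06,-0.12,0],0],[[0,0,0],[0.08,-0.16,0],0],[[0,0,0],[0.10,-0.20,0],0],[[0,0,0],[0.12,-0.24,0],0],[[0,0,0],[0.135,-0.28,0],0],[[0,0,0],[0.15,-0.31,0],0],[[0,0,0],[0.16,-0.33,0],0],[[0,0,0],[0.165,-0.345,0],0]]'
python3 -m pendant '[[[0,0,0],[0.006,-0.03,0],0],[[0,0,0],[0.006,-0.0495,0],0],[[0,0,0],[0.006,-0.0495,0.04],0],[[0,0,0],[0.006,-0.0495,0.08],0],[[0,0,0],[0.006,-0.0495,0.12],0],[[0,0,0],[0.006,-0.0495,0.15],0],[[0,0,0],[0.006,-0.0495,0.165],0],[[0,0,0],[0.006,-0.0495,0.17],0],[[0,0,0],[0.006,-0.0495,0.17],0],[[0,0,0],[0.006,-0.0495,0.17],0]]'
```

```text
clock: 22.5
tool_pos: [0.411, -0.2928, 0.1359]
eef_rot: [1.0, 0.0, 0.001, 0.0]
contact_force: [0.7, 0.3, 2.9]
opening: 0.291
clock: 23.5
tool_pos: [0.4546, -0.2017, 0.3399]
eef_rot: [1.0, -0.001, -0.001, -0.0]
contact_force: [-0.0, 0.1, -4.2]
opening: 0.292
clock: 24.5
tool_pos: [0.6199, 0.1442, 0.3389]
eef_rot: [1.0, 0.001, -0.001, 0.0]
contact_force: [0.5, -1.4, -3.4]
opening: 0.286
clock: 25.5
tool_pos: [0.6272, 0.1919, 0.171]
eef_rot: [1.0, -0.0, 0.001, -0.0]
contact_force: [0.5, 0.4, -3.0]
opening: 0.291
```

```bash
python3 -m pendant '[[[0,0,0],[0,0,0.004],0],[[0,0,0],[0,0,0.007],0],[[0,0,0],[0,0,0.009],0],[[0,0,0],[0,0,0.010],0],[[0,0,0],[0,0,0.011],0],[[0,0,0],[0,0,0.011],0]]'
python3 -m pendant '[[[0,0,0],[0,0,0.001],0],[[0,0,0],[0,0,0.001],0]]'
```

```text
clock: 26.1
tool_pos: [0.6266, 0.192, 0.159]
eef_rot: [1.0, 0.0, 0.0, -0.0]
contact_force: [-0.5, -0.6, -0.2]
opening: 0.292
clock: 26.3
tool_pos: [0.6268, 0.1921, 0.159]
eef_rot: [1.0, -0.0, 0.0, -0.0]
contact_force: [-1.9, -0.7, 4.7]
opening: 0.292
```

```bash
python3 -m pendant '[[[0,0,0],[0,0,0],0.4],[[0,0,0],[0,0,0],0.5],[[0,0,0],[0,0,0],0.6],[[0,0,0],[0,0,0],0.7],[[0,0,0],[0,0,0],0.7],[[0,0,0],[0,0,-0.02],0.7],[[0,0,0],[0,0,-0.06],0.7],[[0,0,0],[0,0,-0.11],0.7],[[0,0,0],[0,0,-0.16],0.7],[[0,0,0],[0,0,-0.19],0.7]]'
python3 -m pendant '[[[0,0,0],[-0.04,0.04,0],0.7],[[0,0,0],[-0.07,0.08,0],0.7],[[0,0,0],[-0.1,0.12,0],0.7],[[0,0,0],[-0.13,0.16,0],0.7],[[0,0,0],[-0.16,0.2,0],0.7],[[0,0,0],[-0.18,0.24,0],0.7],[[0,0,0],[-0.18,0.28,0],0.7],[[0,0,0],[-0.18,0.32,0],0.7],[[0,0,0],[-0.18,0.34,0],0.7],[[0,0,0],[-0.18,0.34,0],0.7]]'
python3 -m pendant '[[[0,0,0],[0,0,0],0.7],[[0,0,0],[0,0,0],0.7],[[0,0,0],[0,0,0],0.7]]'
python3 - <<'E'
from plant import r
from h import *
import pickle
w=wrist(r,"w10");T=r.snapshot("top");S=r.snapshot("scene");pickle.dump((w,T,S),open("end.pkl","wb"))
im=T["image"][120:290,170:470];im=cv2.resize(im,(800,453))
cv2.imwrite("pics/end.png",im[:,:,::-1])
E
```

```text
clock: 27.3
tool_pos: [0.6277, 0.192, 0.3522]
eef_rot: [1.0, -0.0, 0.003, -0.001]
contact_force: [0.4, 0.3, 0.7]
opening: 0.701
clock: 28.3
tool_pos: [0.4459, -0.1516, 0.3479]
eef_rot: [1.0, -0.003, 0.0, 0.001]
contact_force: [0.2, -0.5, 0.2]
opening: 0.703
clock: 28.6
tool_pos: [0.4467, -0.1465, 0.3476]
eef_rot: [1.0, 0.001, -0.0, -0.0]
contact_force: [0.4, 0.2, -0.4]
opening: 0.699
t 28.6 tcp [ 0.4467 -0.1465  0.3476] q [ 1.0e+00  1.4e-03 -1.0e-04 -4.0e-04] op 0.699 F [ 0.4  0.2 -0.4]
```

View pics/end.png

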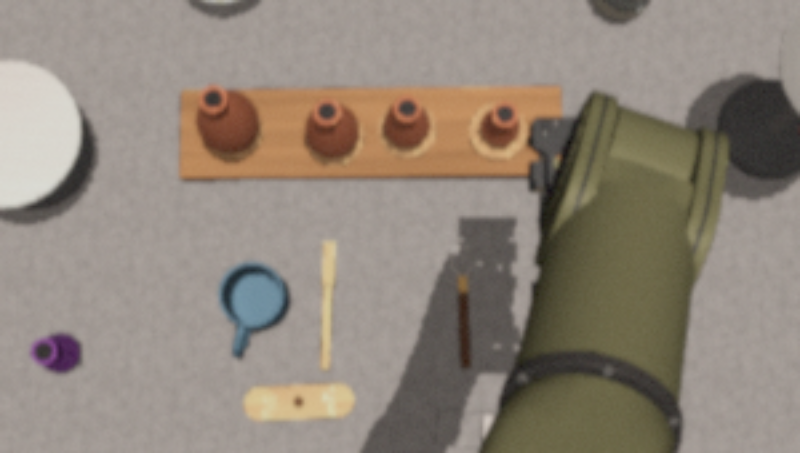

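View pics/w10.png

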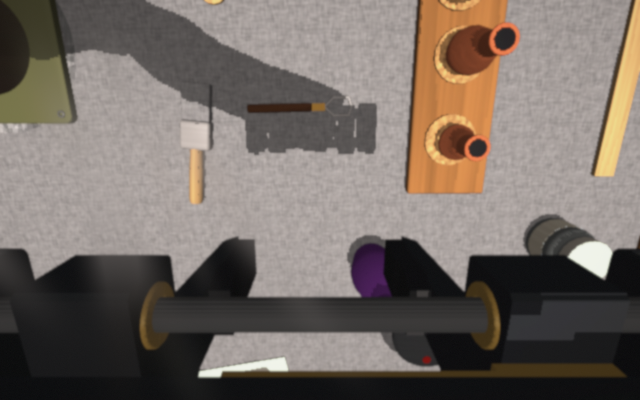

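All four stand on the discs, with lips in the top crop at (214,98), (327,112), (407,108) and (506,116), and the tallest is on the wheel side. I'll check positions numerically, mug included.

```bash
python3 - <<'E'
from h import *
import pickle
w,T,S=pickle.load(open("end.pkl","rb"));T0=pickle.load(open("s0.pkl","rb"))["top"]
for n,H,c,d in (("tallest d4",.178,(214,98),(.627,.1923)),("third d3",.153,(327,112),(.6194,.0718)),("second d2",.128,(407,108),(.629,-.015)),("shortest d1",.103,(506,116),(.6263,-.1232))):
    uv=(170+c[0]*.375,120+c[1]*.375);P=plane(T,uv,H);print(n,P.round(4),"off mm",((P[:2]-d)*1e3).round(1))
lip(w,.103,(477,148));lip(w,.128,(505,39))
for t in (T0,T):
    b=blobs(t["image"],(95,80,40),(115,255,255))[1];print([x for x in b if 240<x[1][0]<290])
E
```

```text
tallest d4 [0.6275 0.1905 0.178 ] off mm [ 0.5 -1.8]
third d3 [0.6179 0.0722 0.153 ] off mm [-1.5  0.4]
second d2 [ 0.6283 -0.0144  0.128 ] off mm [-0.7  0.6]
shortest d1 [ 0.6249 -0.1257  0.103 ] off mm [-1.4 -2.5]
lip uv [477.3 147.7] area 167 rad px 13.5 -> [ 0.6276 -0.124   0.103 ]
lip uv [504.5  38.3] area 284 rad px 15.7 -> [ 0.6284 -0.0136  0.128 ]
[([253, 220, 24, 19, 111], [261.9, 226.8])]
[([253, 220, 23, 20, 88], [260.3, 226.5])]
```

```bash
python3 -c "
from plant import r
print(r.finish_job())"
```

```text
the job is handed in; nothing more can be done
None
```

The four terracotta vases now stand in order of height on the cork discs. The lamp is at the −y end, so the shortest is on disc 1, then the second, third and tallest on discs 2, 3 and 4. I gripped each by the neck and set it down with about 12 N or less at the wrist. The job was handed in at about 29 s.

- **Placing:** in the last top view all four stood upright, each 3 mm or less from its disc's centre. The wrist view agreed on the two shortest, to within about 3 mm; the third and tallest were checked from above only.
- **Mug:** its bounding box in the top view moved by no more than one pixel, so it was not disturbed.
- **Robot:** the gripper was open and clear of everything, with no contact force.
- **What disagreed:** at the first look the triangulated lip heights came out about 5 mm low. The order of height was still clear, and every grasp and contact height matched the sizes given. No check failed.

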